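# Turn over the top plate of the contrast test book

### The arm

A 6-joint arm with a two-finger parallel gripper is mounted at the origin on the work surface. World frame = base frame: x ahead of the robot, y to its left, z up, the work surface at z = 0. Lengths are in m, angles in rad, forces in N, time in s.
With the tool pointing down it reaches from about 0.35 to 0.725 m from the base axis. Payload 6 kg.
Tool frame: the origin (TCP) lies between the finger pads; the fingertips stand 25 mm ahead of it and the grasp point (between the pads) lies 6 mm ahead of it; y points along the fingers, x is the direction in which the jaws open and shut, and the axes are right-handed (so a half turn about y gives the same grasp; the last joint's range is limited). The gripper opens to 85 mm and grips with 20 to 120 N. Pads are 22 mm wide; open, the fingers measure 114 mm over their backs; the gripper's body (76 mm by 85 mm) begins 54 mm behind the grasp point. The pads swing forward as they close: fully open they stand 13 mm farther back than shut.
Start: joints at [1.67, 0.04, 0.085, 0, -1.615, -0.334], TCP at [0.14, 0.584, 0.256] pointing down, gripper open.
Joint ranges: [-2.56, 2.56], [-1.29, 2.01], [-1.08, 1.49], [-3.29, 1.98], [-2.81, -0.18], [-2.99, 2.99]. Speed limits (rad/s): [2.57, 2.57, 3.01, 3.14, 3.14, 3.14].

### API

Orientations are given as a unit quaternion [x, y, z, w].
In Python, from station import r gives the robot as it stands. Calls block until the motion is done:
- r.move_to(position, orientation): joint-space move of the TCP to a pose.
- r.move_l(position, rotation=None, rate=0.15): straight line of the TCP; rotation=None keeps the orientation; rate is the mean speed in m/s.
- r.goto_joints(angles): joint-space move.
- r.let_go() and r.grab(squeeze=None): open the fingers fully, or close them until they stop; squeeze is the grip in N (None keeps the last).
- r.hold(seconds).
- r.solve_ik(position, orientation): joint angles nearest the present ones, or None.
- r.get_state(): the state.
- r.get_image(name): name is "scene" or "top" or "wrist"; returns the picture (384x512x3 uint8, red, green, blue); there is no depth.
- r.get_calibration(name): a dict with "vertical_fov" (degrees; the focal length in pixels is half the picture's height over the tangent of half this angle, whatever the lens; pixels are square), "cx", "cy" (the principal point, pixels), "D" ([k1, k2, p1, p2, k3] as OpenCV has them; the pictures are not rectified), "rvec" (rotation vector, rad) and "tvec" (3), from world to camera coordinates, as OpenCV has them. Camera axes: x right, y down, z forward; pixel columns grow to the right and rows downward; lengths in m; the calibration is good to about 2 mm. A picture is of the moment at which its call begins: read the wrist's pose just before it. get_calibration takes no time and is no camera call; for the wrist camera it gives the pose at the moment of the call.
A pose or a line that the arm cannot do raises r.MotionError and nothing moves.
- r.hand_in(): hands the job in, once; it reports no verdict.
The state is a dict: "t": time; "joint_positions": joint angles; "joint_velocities": joint speeds; "tau": joint torques, N m; "eef_pos": TCP position; "eef_rot": TCP orientation; "force": force on the tool from outside, world axes, zero at the start; "moment": the same for the moment, N m; "width": opening from 0.0 (shut) to 1.0 (fully open).
Only numpy, scipy, OpenCV 4.12 (cv2) and the standard library are available. Lean on these libraries where they do the work, as an engineer would, in place of code of your own. Each camera call takes 0.05 s, during which the arm holds its last target.

### The job

On the open ring-bound vision test book, push the top plate of the right-hand stack (right as the robot sees it) up and over the rings with your fingertips, and press it down until it lies flat on the left-hand stack. Turn that one plate only, gently and without pinching it: the next plate stays down, and the book stays where it lies, neither lifted nor shoved about. Leave the other things on the desk alone.

Things in the scene. Friction and masses are not known exactly. Their poses are not given: they have to be found in the camera images.
- book: Open ring binder lying loose on the desk, about 1.6 kg with rigid white plates on rings. Origin: underside, middle of the spine; x along the spine (away from the robot at yaw 0), y to the left-hand stack, z up. Dark covers 250 mm along x, reaching 179 mm to each side, 3.5 mm thick. Right-hand stack (-y): plain plates up to 30 mm height, within 176 mm of the spine, then next_plate, then top_plate.
- book_ring_axis (a point): Common centre of the three steel rings, 38 mm above the book's origin. The line through it along the book's x is the axis about which the plates turn. Rings: radius 34 mm, wire 4 mm, at x = -80, 0 and 80 mm in the book's frame; their tops are 74 mm above the desk.
- book_left_stack (a point): Middle of the upper face of the left-hand stack: 35 mm above the desk, 101 mm to the +y side of the spine. The stack is 220 mm along the spine and lies 26 to 176 mm from it; one fixed tab sticks out at its middle.
- top_plate (a joint): Angle (rad) of the plate to turn, about the ring axis: 0 flat on the right-hand stack (starts at 0 to 0.22), grows as its free edge rises, pi/2 upright, pi flat on the left, blank back up. Board 220 mm (along spine) x 150 x 4 mm, 50 to 100 g; it spans 26 to 176 mm from the axis, the axis in its mid-plane. Stiff on its rings: stays at any angle where left; raising it takes about 1 N at the tab.
- top_plate_tab (a point): Centre of the top plate's tab: 60 mm along the spine, 18 mm deep, 4 mm thick, past the stack and covers, at the plate's end farther from the robot (x = +65 mm in the book's frame), 185 mm from the ring axis (tab's edge 194 mm), in the plate's mid-plane. Moves with the plate. Plate flat: the tab's underside is 36 mm above the desk, nothing below it.
- next_plate (a joint): Angle (rad) of the plate below, same kind of board and same stiffness: 0 = flat on the right-hand stack, where it starts and must stay.
- next_plate_tab (a point): Centre of the tab of the next plate: same size as the other, at the end of the plate nearer the robot (x = -65 mm in the book's frame), 33 mm above the desk while flat.
- canister: Grey round lidded canister, 91 mm across, 118 mm tall, standing left of the book. Origin: centre of its underside.
- drop_bottle: Small white eye-drop bottle, 27 mm across, 68 mm tall, standing beyond the far end of the book. Origin: centre of its underside.
- pen_torch: Metal pen torch lying right of the book beside the next plate's tab, 135 mm long, 13 mm thick. Origin: middle of its length, at desk level; x along it.
- occluder: Black eye occluder paddle lying beyond the far end of the book: disc 68 mm across, flat handle reaching 164 mm from the disc's centre along -x, 7 mm thick. Origin: underside of the disc's centre.
- trial_lens: Trial lens in a round steel rim 41 mm across with a small tab, 4 mm thick, lying at the book's far right corner. Origin: centre of its underside.
- trial_frame: Trial frame (test spectacles) standing left of the book: 142 mm wide, 50 mm tall, arms reaching 130 mm along its -x. Origin: desk level below the bridge.

How it is judged:
At the end, for the whole second after the job is handed in: The top plate lies flat on the left-hand stack (within 0.1 rad) and at rest, the next plate is still flat on the right (within 0.06 rad), and the book lies flat on the desk, at rest, within 30 mm of where it was (value of joint top_plate above 3.04 rad and velocity of joint top_plate below 0.05 rad/s and value of joint next_plate below 0.06 rad and distance of book from where it was at the start of the episode below 0.03 m and height (world z) of book below 0.004 m and angle between book's own z axis and vertical below 0.03 rad and linear speed of book below 0.01 m/s); the robot touches nothing.
It fails at once if the next plate was raised as well (more than 0.15 rad) (value of joint next_plate above 0.15 rad).
It fails at once if the book was shoved more than 30 mm, lifted or tipped (distance of book from where it was at the start of the episode above 0.03 m or height (world z) of book above 0.01 m or angle between book's own z axis and vertical above 0.08 rad).
It fails at once if the plate was flung (faster than 5 rad/s) (velocity of joint top_plate above 5 rad/s).
It fails at once if the plate was pinched or pushed hard (over 15 N) while being turned, or pressed with over 45 N once flat ((value of joint top_plate below 2.9 rad and contact force between the fingers and top_plate above 15 N) or contact force between the fingers and top_plate above 45 N).
It fails at once if another thing on the desk was moved (more than 20 mm) or knocked over (distance of any of canister, drop_bottle, pen_torch, occluder, trial_lens, trial_frame from where it was at the start of the episode above 0.02 m or angle between drop_bottle's own z axis and vertical above 0.5 rad).
It also fails if it takes over 48 s, if anything falls off the work surface, if the arm or the gripper's body presses on something with over 40 N, if the wrist force passes 120 N, or if a joint passes its speed limit or range.

## Working session

There is one attempt and no reset: what is moved stays moved. The work goes in short steps, each a Python script; the robot and the scene stay as the last script left them, time stands still between calls to the robot, and variables do not carry over. Pictures are saved under pics/ and viewed, and the job is handed in when it is done.

```bash
ls; mkdir -p pics; python3 - <<'E'
from station import r
import cv2,numpy as np
for n in ["scene","top","wrist"]:
    c=r.get_calibration(n); im=r.get_image(n)
    cv2.imwrite(f"pics/{n}0.png",im[:,:,::-1])
    R=cv2.Rodrigues(np.array(c["rvec"],float))[0]
    print(n,c["vertical_fov"],c["cx"],c["cy"],c["D"],"pos",-R.T@np.array(c["tvec"]).ravel(),R[2])
s=r.get_state();print(s)
E
```

```text
pics
scene 48.618468442962026 253.1122739088105 198.17645766771452 [0.03834036 0.         0.         0.         0.        ] pos [ 0.95797631 -0.3193186   0.89837708] [-0.37581928  0.39100703 -0.8401627 ]
top 54.052003557448636 252.41060568526163 190.97661166240695 [-0.06047396  0.          0.          0.          0.        ] pos [0.41456855 0.06406236 0.86409251] [ 0.19449103 -0.01155714 -0.98083621]
wrist 61.84937548726644 255.78827166880137 190.90123563325398 [-0.00839798  0.          0.          0.          0.        ] pos [0.21789492 0.56491037 0.37250159] [-0.30725606  0.07136672 -0.94894705]
{'t': 0.15, 'joint_positions': array([ 1.66970895e+00,  4.06891747e-02,  8.40842970e-02, -3.02768232e-04,
       -1.61549286e+00, -3.33703874e-01]), 'joint_velocities': array([ 0.00010518, -0.00140589,  0.00459253,  0.00263458, -0.0004737 ,
        0.00151931]), 'tau': array([-2.83368223e-03, -3.68610120e+01,  3.47692466e+01,  6.93630069e+00,
       -4.37510374e-03,  9.39180467e-07]), 'eef_pos': array([0.1394771 , 0.58335673, 0.25553042]), 'eef_rot': array([ 0.43833707, -0.55478858,  0.55544853, -0.43766102]), 'force': array([-0.0744099 ,  0.74824764, -0.2077559 ]), 'moment': array([ 0.02101238,  0.00093863, -0.0373367 ]), 'width': 0.9975348856593408}
```

View pics/scene0.png

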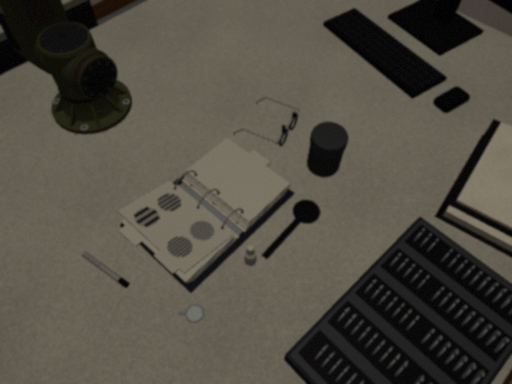

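View pics/top0.png

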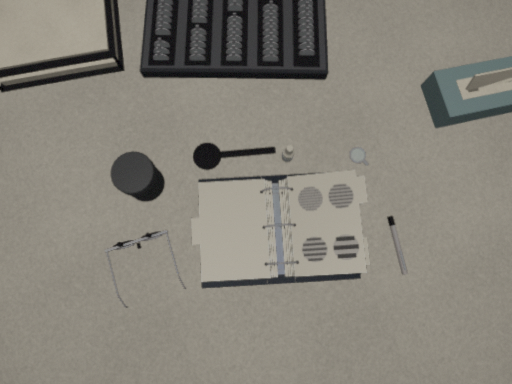

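The top view shows the book with its spine near (280,228), the far-right tab at (362,188) and the near-right tab at (365,255). I'll enlarge it to measure.

```bash
python3 - <<'E'
import cv2,numpy as np
im=cv2.imread("pics/top0.png");c=im[160:300,180:380]
cv2.imwrite("pics/topc.png",cv2.resize(np.clip(c*1.4,0,255).astype('uint8'),None,fx=4,fy=4,interpolation=cv2.INTER_CUBIC))
im=cv2.imread("pics/scene0.png");c=im[130:300,110:310]
cv2.imwrite("pics/scenec.png",cv2.resize(np.clip(c*1.8,0,255).astype('uint8'),None,fx=3.5,fy=3.5,interpolation=cv2.INTER_CUBIC))
E
```

```text
(no output)
```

View pics/topc.png

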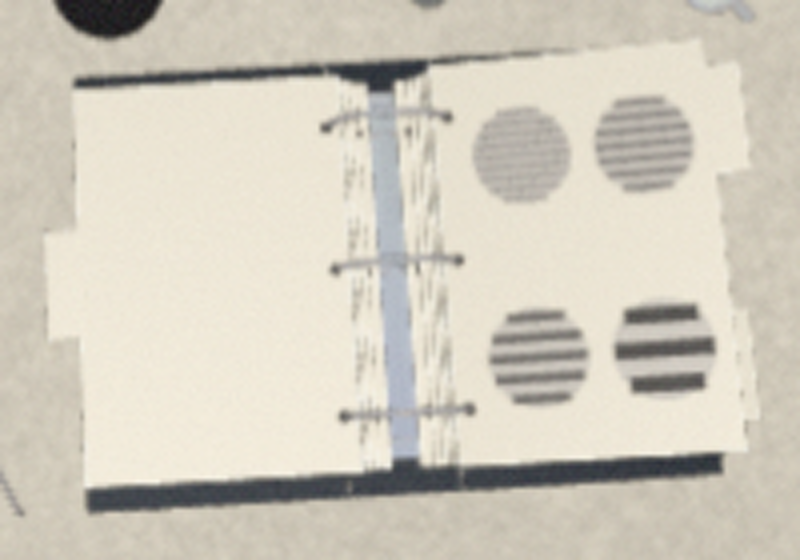

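View pics/scenec.png

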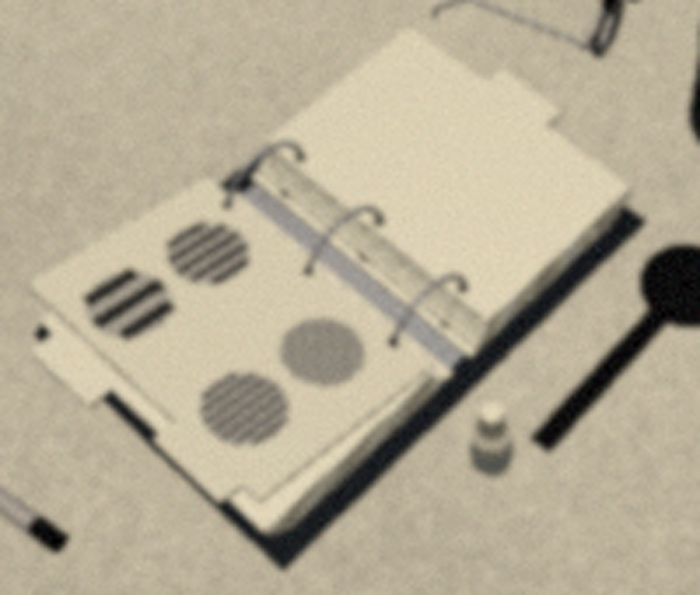

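```bash
cat > h.py <<'E'
from station import r
import cv2,numpy as np
def cam(n):
    c=r.get_calibration(n); f=192/np.tan(np.radians(c["vertical_fov"])/2)
    K=np.array([[f,0,c["cx"]],[0,f,c["cy"]],[0,0,1]])
    return K,np.array(c["D"],float),np.array(c["rvec"],float).ravel(),np.array(c["tvec"],float).ravel()
def ray(C,uv):
    K,D,rv,tv=C; R=cv2.Rodrigues(rv)[0]
    p=cv2.undistortPoints(np.array(uv,float).reshape(-1,1,2),K,D).reshape(-1,2)
    d=np.c_[p,np.ones(len(p))]@R
    return -R.T@tv,d
def onz(C,uv,z):
    o,d=ray(C,uv); z=np.broadcast_to(z,(len(d),))
    return o+d*((z-o[2])/d[:,2])[:,None]
def proj(C,P):
    K,D,rv,tv=C
    return cv2.projectPoints(np.array(P,float).reshape(-1,3),rv,tv,K,D)[0].reshape(-1,2)
E
python3 - <<'E'
from h import *
np.set_printoptions(precision=4,suppress=True)
T=cam("top");S=cam("scene")
t=lambda L:[(180+(u+.5)/4-.5,160+(v+.5)/4-.5) for u,v in L]
s=lambda L:[(110+(u+.5)/3.5-.5,130+(v+.5)/3.5-.5) for u,v in L]
print("cover top: nearL,nearR",onz(T,t([(88,510),(722,472)]),.0035), "farL", onz(T,t([(75,78)]),.0035))
print("scene cover: farR,farL",onz(S,s([(284,567),(645,220)]),.0035))
print("left stack corners farL,nearL, tab(4)",onz(T,t([(75,88),(85,488),(45,235),(50,338)]),.035))
print("scene left stack corners farL,nearL,tabs",onz(S,s([(632,187),(410,28),(503,68),(560,110)]),.035))
# top-plate by two views triangulation: corners nearR, farR? tab corners
a=t([(748,452),(740,65),(750,168)]); b=s([(30,285),(265,530),(168,470)])
print("next tab edge z=.033",onz(T,t([(748,312),(758,418)]),.033))
for z in (.036,.05,.07): print(z,onz(T,a,z)[:, :2].ravel())
for z in (.036,.05,.07): print(z,onz(S,s([(30,285)]),z)[:, :2].ravel())
E
```

```text
cover top: nearL,nearR [[ 0.3692  0.1717  0.0035]
 [ 0.3815 -0.1844  0.0035]] farL [[0.6161 0.1801 0.0035]]
scene cover: farR,farL [[ 0.632  -0.1722  0.0035]
 [ 0.6188  0.1822  0.0035]]
left stack corners farL,nearL, tab(4) [[0.6029 0.1758 0.035 ]
 [0.3824 0.1693 0.035 ]
 [0.5198 0.1919 0.035 ]
 [0.4631 0.1887 0.035 ]]
scene left stack corners farL,nearL,tabs [[0.6056 0.179  0.035 ]
 [0.3877 0.1694 0.035 ]
 [0.465  0.1916 0.035 ]
 [0.5223 0.1929 0.035 ]]
next tab edge z=.033 [[ 0.469  -0.1966  0.033 ]
 [ 0.411  -0.1978  0.033 ]]
0.036 [ 0.393  -0.19    0.6088 -0.2021  0.5493 -0.2031]
0.05 [ 0.3934 -0.1857  0.6055 -0.1976  0.547  -0.1986]
0.07 [ 0.3939 -0.1796  0.6008 -0.1912  0.5437 -0.1921]
0.036 [ 0.3729 -0.1678]
0.05 [ 0.3824 -0.1702]
0.07 [ 0.396  -0.1737]
```

```bash
python3 - <<'E'
from h import *
np.set_printoptions(precision=4,suppress=True)
T=cam("top");S=cam("scene")
yaw=.037;B=np.array([.500,-.001])
c,s=np.cos(yaw),np.sin(yaw);X=np.array([c,s,0]);Y=np.array([-s,c,0]);Z=np.array([0,0,1.])
def pt(x,rr,th,h=0): # plate point
    return np.array([B[0],B[1],.038])+X*x+Y*(-rr*np.cos(th))+Z*rr*np.sin(th)
im=cv2.imread("pics/top0.png");im2=cv2.imread("pics/scene0.png")
outs=[]
for C,I,(u0,v0,w,h) in((T,im,(330,165,50,110)),(S,im2,(110,190,90,100))):
    row=[]
    for th in (0.0,.1,.2):
        J=cv2.resize(np.clip(I[v0:v0+h,u0:u0+w]*1.8,0,255).astype('uint8'),None,fx=5,fy=5,interpolation=cv2.INTER_CUBIC)
        P=[pt(-.11,.176,th),pt(.035,.194,th),pt(.095,.194,th),pt(.11,.176,th)]
        for q in proj(C,P): cv2.circle(J,tuple(int(k) for k in ((q-[u0,v0])+.5)*5),3,(0,0,255),-1)
        row.append(J)
    outs.append(np.hstack(row))
cv2.imwrite("pics/th_top.png",outs[0]);cv2.imwrite("pics/th_sc.png",cv2.resize(outs[1],None,fx=.59,fy=.59))
obj={"can":(133,172),"bottle":(289,153),"penfar":(390,218),"pennear":(403,272),"lens":(358,155),"occ":(207,156),"frL":(115,243),"frR":(165,233)}
for k,v in obj.items(): print(k,onz(T,[v],.118 if k=="can" else .05 if k[0]=="f" else .01)[0])
E
```

```text
can [0.607  0.2991 0.118 ]
bottle [ 0.6738 -0.0345  0.01  ]
penfar [ 0.5141 -0.262   0.01  ]
pennear [ 0.3912 -0.2813  0.01  ]
lens [ 0.6661 -0.1987  0.01  ]
occ [0.6701 0.1593 0.01  ]
frL [0.4673 0.3537 0.05  ]
frR [0.4871 0.2454 0.05  ]
```

View pics/th_top.png

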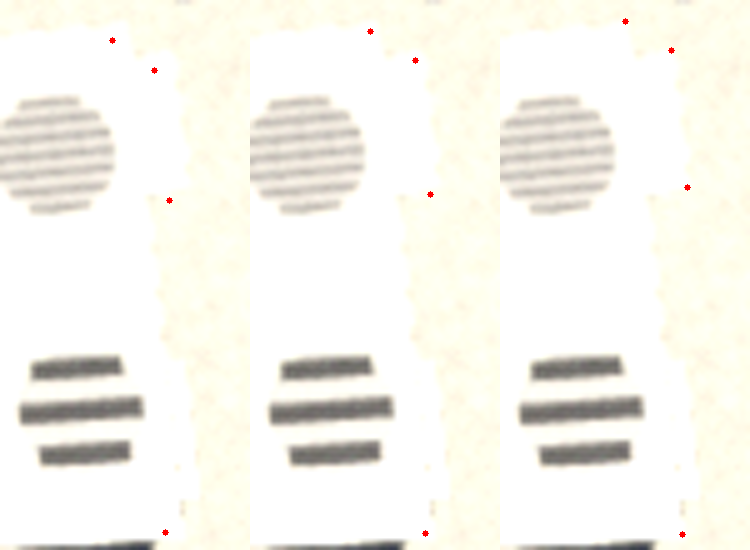

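View pics/th_sc.png

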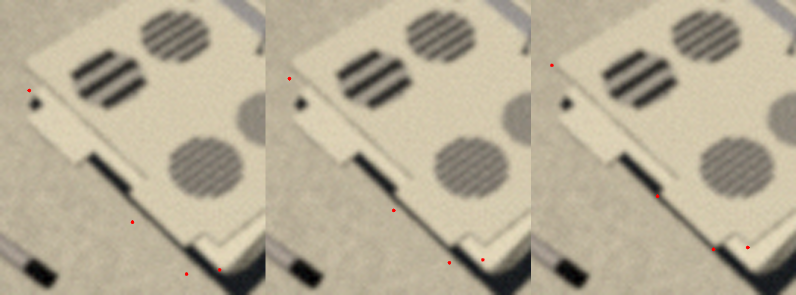

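The predicted corners for θ=0.2 match both views, so the tab's underside is about 73 mm above the desk. Next I'll check that the push path is reachable.

```bash
cat >> h.py <<'E'
from scipy.spatial.transform import Rotation as Ro
yaw=.037;B=np.array([.500,-.001])
X=np.array([np.cos(yaw),np.sin(yaw),0]);Y=np.array([-np.sin(yaw),np.cos(yaw),0]);Z=np.array([0,0,1.])
A=np.array([B[0],B[1],.038])
def w(x,y,z): return np.array([B[0],B[1],0])+X*x+Y*y+Z*z
def orient(phi,sgn,psi=0):
    # tool dir d: pitch phi below horizontal, yawed by psi from book +Y toward +X
    h=Y*np.cos(psi)+X*np.sin(psi); hx=X*np.cos(psi)-Y*np.sin(psi)
    d=h*np.cos(phi)-Z*np.sin(phi); x=hx*sgn; 
    return d,Ro.from_matrix(np.c_[x,d,np.cross(x,d)]).as_quat()
def tcp(tip,phi,sgn,psi=0):
    d,q=orient(phi,sgn,psi); return tip-.025*d,q
HT=.011
def tippos(th,phi,rho,xb,gap=0.0,sgn=1,psi=0):
    """centre of finger end face such that the finger's nearest point of a 22mm thick end touches plate back face at radius rho"""
    er=-np.cos(th)*Y+np.sin(th)*Z; n=np.sin(th)*Y+np.cos(th)*Z
    d,_=orient(phi,sgn,psi); v=np.cos(phi)*Z+np.sin(phi)*(Y*np.cos(psi)+X*np.sin(psi)) # upper flank normal
    s=abs(v@n)*HT
    return A+xb*X+rho*er-(.002+s+gap)*n
E
python3 - <<'E'
from h import *
np.set_printoptions(precision=2,suppress=True)
for psi in (0,.4,.8):
  for sgn in (1,-1):
    print("psi",psi,"sgn",sgn)
    for th in (.1,.5,1,1.57,2.2,2.7,3.14):
        o=""
        for phi in np.radians([20,35,50,65,80]):
            p,q=tcp(tippos(th,phi,.183 if th<2 else .15,.06,psi=psi),phi,sgn,psi)
            j=r.solve_ik(p,q)
            o+= " None|" if j is None else " "+str(np.array(j))+"|"
        print(th,o)
E
```

```text
psi 0 sgn 1
0.1  [-0.59  0.73  0.49 -1.03 -2.04 -2.66]| [-0.5   0.57  0.38 -0.83 -1.88 -2.66]| [-0.39  0.41  0.24 -0.63 -1.7  -2.71]| [-0.24  0.27  0.09 -0.42 -1.53 -2.81]| [-0.08  0.14 -0.08 -0.18 -1.37 -2.98]|
0.5  [-0.58  0.61  0.48 -1.08 -2.08 -2.76]| [-0.49  0.48  0.39 -0.86 -1.94 -2.75]| [-0.37  0.34  0.28 -0.65 -1.78 -2.79]| [-0.22  0.2   0.14 -0.42 -1.62 -2.88]| None|
1  [-0.53  0.45  0.4  -1.13 -2.08 -2.87]| [-0.42  0.33  0.35 -0.91 -1.95 -2.88]| [-0.29  0.22  0.27 -0.68 -1.82 -2.92]| None| None|
1.57  [-0.41  0.28  0.25 -1.17 -1.98 -2.95]| None| None| None| [ 0.22 -0.05  0.03 -0.17 -1.62  2.95]|
2.2  [-0.27  0.24  0.09 -1.17 -1.81 -2.89]| None| None| [ 0.21 -0.04 -0.03 -0.43 -1.51  2.98]| [ 0.39 -0.06 -0.09 -0.16 -1.48  2.8 ]|
2.7  [-0.2   0.26  0.02 -1.17 -1.7  -2.83]| [-0.06  0.13 -0.02 -0.95 -1.56 -2.96]| None| [ 0.31 -0.02 -0.12 -0.43 -1.37  2.94]| [ 0.49 -0.04 -0.17 -0.16 -1.36  2.72]|
3.14  [-0.17  0.34 -0.01 -1.17 -1.63 -2.74]| [-0.04  0.2  -0.06 -0.96 -1.48 -2.89]| None| [ 0.33  0.02 -0.19 -0.44 -1.26  2.96]| [ 0.51  0.01 -0.24 -0.16 -1.24  2.71]|
psi 0 sgn -1
0.1  
[... 5758 characters left out ...]
9 -0.52 -1.2  -0.7 ]| [ 0.17 -0.31 -0.21 -0.26 -1.31 -0.91]| [ 0.29 -0.17 -0.11 -0.09 -1.48 -1.05]|
2.2  [-0.24 -0.45 -0.54 -1.22 -1.05 -0.1 ]| [ 0.06 -0.52 -0.52 -0.77 -0.92 -0.55]| [ 0.28 -0.48 -0.49 -0.41 -0.97 -0.91]| [ 0.39 -0.35 -0.38 -0.19 -1.14 -1.11]| [ 0.47 -0.18 -0.24 -0.06 -1.35 -1.22]|
2.7  [-0.14 -0.43 -0.62 -1.27 -0.92 -0.03]| [ 0.2  -0.51 -0.62 -0.75 -0.75 -0.59]| [ 0.41 -0.47 -0.6  -0.35 -0.81 -1.02]| [ 0.51 -0.33 -0.48 -0.15 -1.   -1.22]| [ 0.56 -0.15 -0.32 -0.04 -1.23 -1.31]|
3.14  [-0.15 -0.3  -0.64 -1.39 -0.89  0.17]| [ 0.22 -0.42 -0.66 -0.85 -0.65 -0.47]| [ 0.45 -0.41 -0.67 -0.36 -0.68 -1.  ]| [ 0.54 -0.28 -0.56 -0.15 -0.87 -1.23]| [ 0.59 -0.1  -0.39 -0.04 -1.11 -1.34]|
```

```bash
python3 - <<'E'
from h import *
np.set_printoptions(precision=4,suppress=True)
r.grab(20)
ph=np.radians(30)
p,q=tcp(w(.06,-.30,.22),ph,-1); r.move_to(p,q)
s=r.get_state();print(s["t"],s["eef_pos"]-p,s["force"],s["width"])
p,q=tcp(w(.06,-.245,.047),ph,-1); r.move_l(p,rate=.25)
s=r.get_state();print(s["t"],s["eef_pos"]-p,s["force"],s["joint_positions"])
for n in("scene","top","wrist"):
    C=cam(n); im=r.get_image(n)[:,:,::-1].copy()
    cv2.imwrite(f"pics/{n}1r.png",im)
    for c_,P in(((0,0,255),w(.06,-.245,.047)),((0,255,0),w(.065,-.194*np.cos(.2),.038+.194*.2))):
        u=proj(C,P)[0]; print(n,u); cv2.circle(im,tuple(int(k) for k in u),2,c_,-1)
    if n!="wrist":
        u=proj(C,w(.06,-.245,.047))[0].astype(int); im=im[max(u[1]-60,0):u[1]+60,max(u[0]-80,0):u[0]+80]; im=cv2.resize(im,None,fx=4,fy=4,interpolation=cv2.INTER_CUBIC)
    cv2.imwrite(f"pics/{n}1.png",np.clip(im*1.5,0,255).astype('uint8'))
E
```

```text
4.3917 [0.0006 0.001  0.0002] [-0.3515 -0.9216 -0.181 ] -0.0018800980659660813
5.2667 [ 0.0006 -0.0009  0.0019] [ 0.1483 -0.0292  1.0797] [-0.596   0.718   0.5691 -0.8839 -2.016   0.4887]
scene [142.5116 287.2057]
scene [161.8165 264.8761]
top [385.7611 191.7117]
top [365.4374 188.1887]
wrist [256.5096 250.6299]
wrist [248.5684 298.6816]
```

View pics/scene1.png

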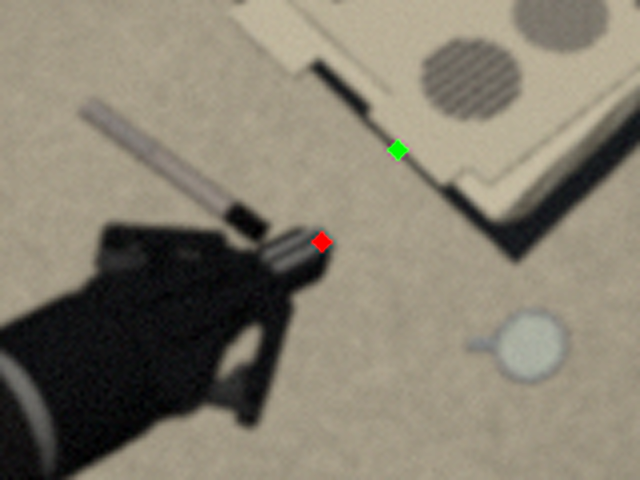

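View pics/top1.png

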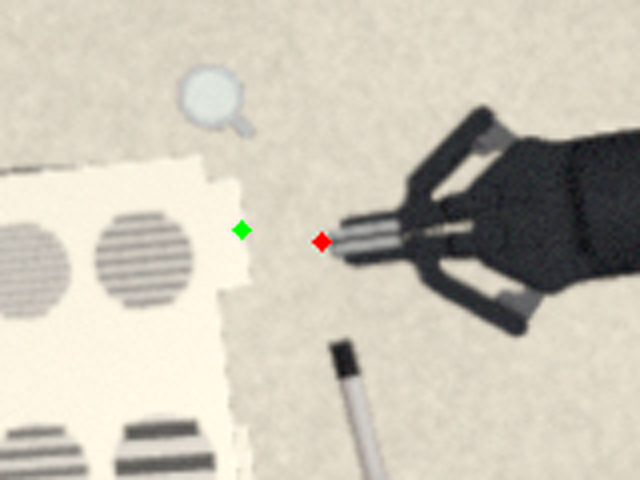

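View pics/wrist1.png

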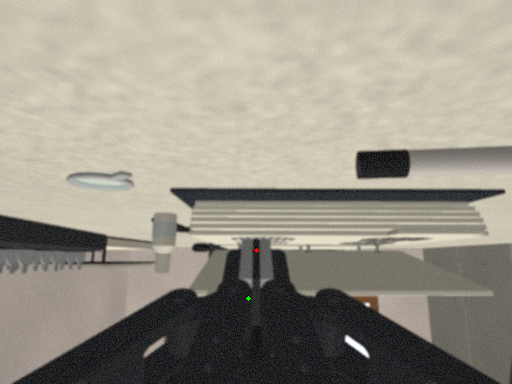

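The finger is where I expected and the plate is clearly raised, with a gap below it. I'll insert the finger under the tab and begin the lift.

```bash
python3 - <<'E'
from h import *
np.set_printoptions(precision=3,suppress=True)
ph=np.radians(30)
p,q=tcp(w(.068,-.184,.047),ph,-1); r.move_l(p,rate=.08)
s=r.get_state();print(s["t"],s["eef_pos"]-p,s["force"])
for th in (.3,.5,.7):
    p,q=tcp(tippos(th,ph,.183,.068),ph,-1); r.move_l(p,q,rate=.08)
    s=r.get_state();print(th,s["t"],s["eef_pos"]-p,s["force"])
for n in("scene","top"):
    im=r.get_image(n)[:,:,::-1]
    im=im[120:320,90:330] if n=="scene" else im[140:300,170:450]
    cv2.imwrite(f"pics/{n}2.png",np.clip(cv2.resize(im,None,fx=2.8,fy=2.8,interpolation=cv2.INTER_CUBIC)*1.5,0,255).astype('uint8'))
E
```

```text
6.3333 [-0. -0. -0.] [-0.129 -0.866  0.148]
0.3 6.9 [ 0.    -0.     0.001] [ 0.44  -0.145 -0.709]
0.5 7.5083 [0.    0.    0.001] [-0.308 -0.554  0.839]
0.7 8.1167 [0.    0.    0.001] [-0.838 -0.397  0.154]
```

View pics/scene2.png

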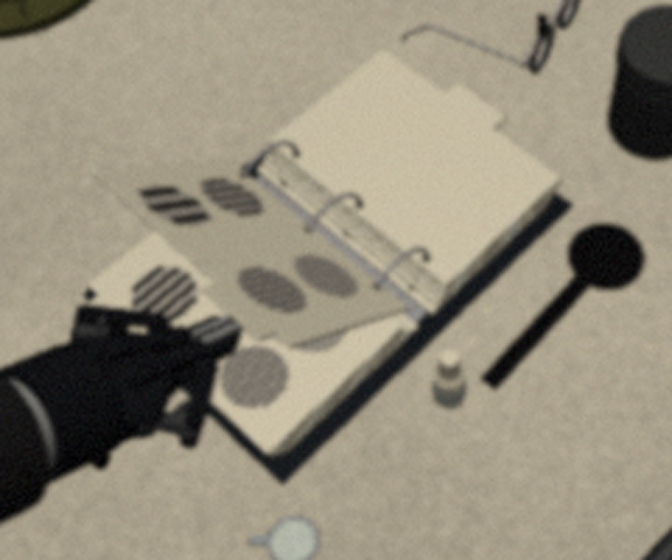

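View pics/top2.png

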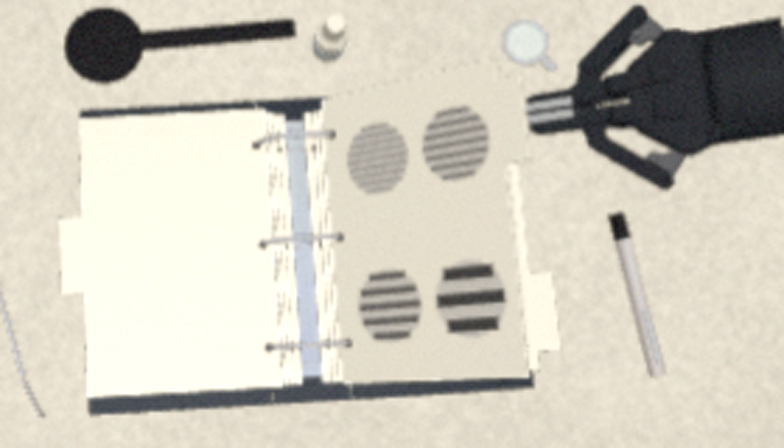

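The top plate is rising alone: the next plate and its tab are still flat and the book hasn't moved. I'll continue along the arc.

```bash
python3 - <<'E'
from h import *
np.set_printoptions(precision=3,suppress=True)
for th in (.95,1.2,1.45,1.7,1.95,2.2,2.45,2.7):
    ph=np.radians(np.interp(th,[.7,3.14],[30,70])); rho=np.interp(th,[1.2,2.6],[.183,.14])
    p,q=tcp(tippos(th,ph,rho,.068 if th<1.5 else .06),ph,-1); r.move_l(p,q,rate=.1)
    s=r.get_state();print(th,s["t"],s["eef_pos"]-p,s["force"])
for n in("scene","top"):
    im=r.get_image(n)[:,:,::-1]
    im=im[100:300,110:350] if n=="scene" else im[140:300,120:400]
    cv2.imwrite(f"pics/{n}3.png",np.clip(cv2.resize(im,None,fx=2.8,fy=2.8,interpolation=cv2.INTER_CUBIC)*1.5,0,255).astype('uint8'))
E
```

```text
0.95 8.85 [-0.  0. -0.] [-0.682  0.137  0.336]
1.2 9.4833 [-0. -0. -0.] [-0.3   -0.176 -0.109]
1.45 10.1083 [-0. -0. -0.] [-0.076  0.158  0.452]
1.7 10.725 [-0. -0. -0.] [0.247 0.026 0.171]
1.95 11.3083 [-0. -0. -0.] [1.216 0.351 0.512]
2.2 11.875 [-0. -0.  0.] [ 0.622 -0.812  0.202]
2.45 12.425 [ 0. -0.  0.] [-0.486  0.43   0.044]
2.7 12.9417 [ 0. -0.  0.] [ 0.011 -0.111  0.606]
```

View pics/scene3.png

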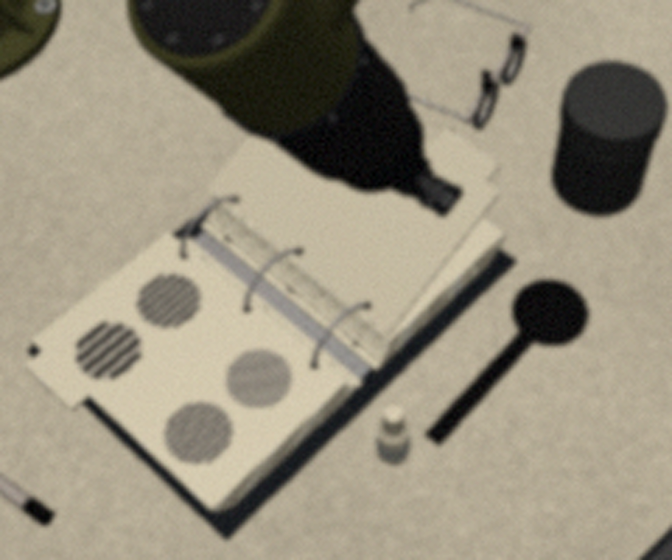

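View pics/top3.png

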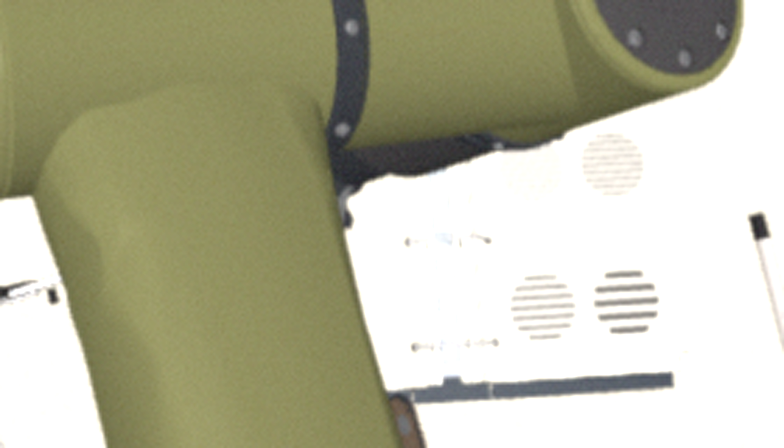

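The plate is over the rings and about 0.4 rad from flat on the left stack, and the next plate is down. I'll press it flat in small steps, watching the force.

```bash
python3 - <<'E'
from h import *
np.set_printoptions(precision=3,suppress=True)
f0=r.get_state()["force"]
for th in (2.85,2.95,3.02,3.06,3.09,3.11,3.13,3.15,3.17,3.19,3.21,3.23):
    ph=np.radians(np.interp(th,[.7,3.14],[30,70]))
    p,q=tcp(tippos(th,ph,.14,.06),ph,-1); r.move_l(p,q,rate=.06)
    r.hold(.15)
    s=r.get_state();print(th,s["t"],s["eef_pos"]-p,s["force"])
    if s["force"][2]-f0[2]>7: break
p=np.array(s["eef_pos"])+[0,-.01,.06]; r.move_l(p,rate=.12)
p=p+[-.05,-.05,.2]; 
try: r.move_l(p,rate=.2)
except r.MotionError as e: print(e)
q=r.get_state()["joint_positions"].copy(); q[0]-=1.1
r.goto_joints(q); s=r.get_state();print(s["t"],s["eef_pos"],s["force"])
for n in("scene","top"):
    im=r.get_image(n)[:,:,::-1]; cv2.imwrite(f"pics/{n}4r.png",im)
    im=im[100:300,90:330] if n=="scene" else im[140:300,120:400]
    cv2.imwrite(f"pics/{n}4.png",np.clip(cv2.resize(im,None,fx=2.8,fy=2.8,interpolation=cv2.INTER_CUBIC)*1.3,0,255).astype('uint8'))
E
```

```text
2.85 13.675 [0. 0. 0.] [-0.395  0.043  0.361]
2.95 14.1917 [0. 0. 0.] [-0.255 -0.827 -0.94 ]
3.02 14.6417 [-0.  0.  0.] [-0.482 -0.06  -0.076]
3.06 15.0417 [-0.  0.  0.] [-0.121 -0.374  0.467]
3.09 15.4417 [-0.  0. -0.] [-0.186  0.384  0.013]
3.11 15.8417 [-0.  0. -0.] [-0.202  0.179 -0.648]
3.13 16.2417 [-0.  0. -0.] [0.206 0.252 0.681]
3.15 16.6417 [0. 0. 0.] [ 1.168 -1.176  0.664]
3.17 17.0417 [ 0.    -0.     0.002] [-3.862 -1.8   10.734]
20.8583 [ 0.295 -0.417  0.324] [-0.066  0.826  0.653]
```

View pics/scene4.png

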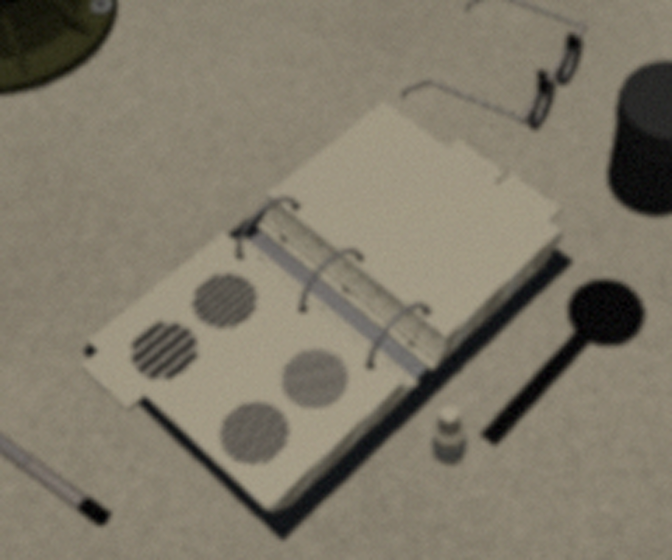

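View pics/top4.png

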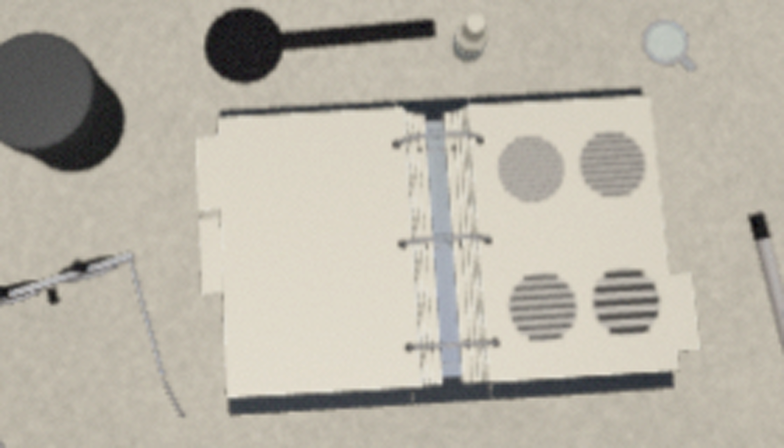

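The plate lies flat on the left stack with its tab beside the fixed one, the next plate is flat, and the near cover corners are at the same pixels as before: (202,287) and (360,278). Handing in.

```bash
python3 - <<'E'
from station import r
r.hold(.3); s=r.get_state(); print(s["t"],s["force"]); print(r.hand_in())
E
```

```text
21.2583 [ 0.19918337 -0.91517318  0.17662797]
the job is handed in; nothing more can be done
None
```

I turned the top plate with closed fingertips: up from under its tab, over the rings, and pressed flat on the left-hand stack. I then backed the arm clear and handed in at about 21 s. No verdict is reported.

**Forces:** At the stops while turning, the measured force stayed within sensor noise (about 1 N). The final press reached about 11 N vertically once the plate was flat, after which I lifted off.

**Last pictures:**
- **Plates:** The plate looks flat on the left with its tab beside the fixed one. The next plate and its tab are flat on the right. I did not measure the plate's final angle from the pictures; flatness rests on the press stopping at 3.17 rad of commanded angle and on how it looks.
- **Book:** Its near cover corners are at the same pixels as at the start.
- **Other things:** The items I could see look undisturbed, but I did not measure them. The left end of the trial frame lay outside the final crops.

No check failed or disagreed. One small difference was that the fingertip showed 3–5 mm short of its predicted spot in the top view before the push, which made no difference to the job.

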